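Put a rinsed beaker to dry on the glassware dryer

TASK

Take the glass beaker that lies in the wire draining cradle, turn it upside down and set it over the taller peg of the glassware dryer, so that it hangs level and fully down on the peg, and let go of it. Set the dryer's dial so that its white pointer stands at the one long mark of its scale. Leave the dish, the cup and the wash bottle where they stand.

Things in the scene. Friction and masses are not known exactly. Their poses are not given: they have to be found in the camera images.
- beaker: Clear glass beaker, 70 mm tall, 55 mm outside diameter (60 over its spout), inside about 42 mm wide and 67 mm deep, 60 g. Origin at its underside, 2 mm off its centre line; z runs from base to mouth, spout towards -y. It lies in the cradle, mouth 40 degrees downhill and to the left, spout up, its middle about 90 mm above the worktop. Take it half way along, fingers on its two sides.
- beaker_base (a point): Centre of the beaker's underside, on its centre line; axes as the beaker's.
- beaker_mouth (a point): Centre of the beaker's mouth, on its centre line, 70 mm from beaker_base; axes as the beaker's.
- cradle: Fixed wire cradle on a steel base plate 110 x 80 x 8 mm. Origin at the centre of its underside, z up; its two wire rails (7 mm thick, 30 mm apart) fall 40 degrees towards +x, with 13 mm upturned ends that hold the beaker's rim. Lift the beaker out upwards.
- dryer: Fixed bench glassware dryer: white housing 140 (x) x 360 (y) x 46 mm tall, front (-x) towards the robot. Origin at the centre of its underside, z up. Two grey pegs stand on its steel drip plate, at y = +120 mm and +20 mm (which is which varies); the dial is on its top at y = -125 mm.
- tall_peg_tip (a point): Centre of the flat top of the taller peg: 90 mm tall (136 mm above the worktop), 32 mm diameter, round-edged; z up. The inverted beaker's inner base rests on it (its underside then about 2 to 3 mm above this point) and its rim hangs about 22 mm above the drip plate.
- short_peg_tip (a point): Centre of the top of the other, shorter peg: 45 mm tall (91 mm above the worktop), 24 mm diameter; not used.
- dial (a joint): Dial angle, rad, 0 to 4.5, growing clockwise seen from above; it stays where it is left. The pointer stands at the long mark at 2.0. It starts between 0.6 and 1.3.
- dial_grip (a point): On the dial's axis, at the mid-height of its bar grip (65 mm above the worktop). The dial is a black disc 62 mm wide with an upright bar 56 mm long, 13 mm thick, 24 mm tall, its top 77 mm above the worktop. x runs along the bar towards the pointer end, z up; turns with the dial.
- dial_pointer (a point): White pointer end of the bar, on its top edge, 28 mm from the dial's axis.
- dial_mark (a point): Middle of the long mark of the scale, on the housing's top, 44 mm from the dial's axis, towards the dryer's front (-x); the other marks are much shorter.
- dish: Bystander: empty glass petri dish, 60 mm wide, 12 mm tall, on the worktop. Origin at its underside.
- cup: Bystander: specimen cup with a screw lid, 68 mm wide, 72 mm tall. Origin at its underside.
- wash_bottle: Bystander: wash bottle with a bent spout, 59 x 88 x 178 mm tall. Origin at its underside.
There are look-alikes about, which are no part of the job. What is shaped like the beaker but purple or turquoise is not meant.

How it is judged:
By the outcome, as a careful person would: the job done as asked, in the order asked, and still so for the second after the job is handed in, with the robot touching nothing.
It also fails if it takes over 58 s, if anything falls off the work surface, if the arm or the gripper's body presses on something with over 40 N, if the wrist force passes 120 N, or if a joint passes its speed limit or range.

ROBOT

A 7-joint arm with a two-finger parallel gripper is mounted at the origin on a cart in front of the work surface, level with it; the furniture and walls round the work are solid. World frame = base frame: x ahead of the robot, y to its left, z up, the work surface at z = 0. Lengths are in m, angles in rad, forces in N, time in s.
With the tool pointing down it reaches from about 0.4 to 0.85 m from the base axis. Payload 10.4 kg.
Tool frame: the origin (TCP) lies where the fingers leave the gripper's body, on its centre line; the fingertips stand 73 mm ahead of it and the grasp point (between the pads) lies 54 mm ahead of it; z points along the fingers, y is the line along which they close (so a half turn about z gives the same grasp; the last joint's range is limited). The gripper opens to 85 mm and grips with 20 to 120 N. Pads are 22 mm wide; open, the fingers measure 114 mm over their backs; the gripper's body (76 mm by 85 mm) begins 54 mm behind the grasp point. The pads swing forward as they close: fully open they stand 13 mm farther back than shut.
Start: joints at [1.174, 0.332, -0.065, 1.46, 0.022, 1.35, -0.088], TCP at [0.228, -0.582, 0.304] pointing down, gripper open.
Joint ranges: [-2.6, 2.6], [-0.5, 2.12], [-1.47, 1.34], [0.16, 2.42], [-1.27, 4.41], [0.06, 2.06], [-2.6, 2.6]. Speed limits (rad/s): [2.22, 2.22, 2.79, 2.79, 3.14, 3.14, 3.14].

INTERFACE

Orientations are given as a unit quaternion [x, y, z, w].
In Python, from bench import arm gives the robot as it stands.
- The arm moves only by the tool jog_arm, never from a script. Its argument "plan" is a list of rows, each a list of 3 entries, a list of its own where there are three numbers: the finger opening in cm, from 0 to 8.54, then the shift along the tool's x, y, z in cm, then the turn, a rotation vector about the tool's x, y, z in degrees. A call has 1 to 10 rows; each row is the pose to reach, as a shift and turn from the pose commanded when the call began, along the tool's axes at that moment; what a row does not reach only later rows make up. A row lasts 1/12 s, in which the tool goes at most 41.7 mm and 7.16 degrees, less where a joint would pass 70% of its speed; a pose out of reach is approached as far as the arm can. A call with a gripper value outside its range is refused whole. The fingers move at their own pace and stop on an object; "force" is the grip in N (left out, the last holds). Time passes only in rows, so rows that repeat a pose let the fingers close. It gives the time, the measured TCP pose, the force, the opening and the grip force at its end, in the units of the state.
- arm.state(): the state, without advancing time (a new reading comes with each control period).
- arm.grab_frame(name): name is "scene" or "side" or "wrist"; returns a dict with "frame" (384x512x3 uint8, blue, green, red), "intrinsics" (3x3 intrinsics, pixels), "position" and "orientation" of the camera in the world; the wrist camera has in their place "hand_eye" (4x4, takes a point from camera to tool coordinates, whose origin is the TCP and whose axes are the flange's). Camera axes: x right, y down, z forward; pixel columns grow to the right and rows downward; lengths in m; the calibration is good to about 2 mm. The wrist camera is an equidistant fisheye: a pixel r from the principal point sees the ray r / f radians off the axis. A picture is of the moment at which its call begins: read the wrist's pose just before it. There is no depth.
- arm.job_done(): hands the job in; it is judged then, once.
The state is a dict: "t": time; "joint_positions": joint angles; "joint_velocities": joint speeds; "tau": joint torques, N m; "tool_pos": TCP position; "tool_rot": TCP orientation; "force": force on the tool from outside, world axes, zero at the start; "ft_torque": the same for the moment, N m; "width": finger opening in m; "finger_force": force on a finger pad.
Only numpy, scipy, OpenCV 4.12 (cv2) and the standard library are available. Lean on these libraries where they do the work, as an engineer would, in place of code of your own. Each camera call takes 0.05 s, during which the arm holds its last target. There are 200 camera calls.

## Working session

There is one attempt and no reset: what is moved stays moved. The work goes in short steps, Python scripts to look and compute and a tool call to move; the robot and the scene stay as the last step left them, time stands still between calls to the robot, and variables do not carry over. Pictures are saved under pics/ and viewed, at most 10 in all, crops included, and the job is handed in when it is done.

Besides the shell and the picture viewer there is one more tool, called after ">>>" by a JSON object that holds its "api" and its "payload", one argument or row to a line. jog_arm: Moves the arm, as the interface text tells. Its arguments: {"type":"object","properties":{"plan":{"type":"array"},"force":{"type":"number"}},"required":["plan"]}

```bash
mkdir -p pics; ls
cat > h.py <<'E'
import numpy as np, cv2, json
from bench import arm
from scipy.spatial.transform import Rotation as R
def grab(n,fn):
    s=arm.state(); f=arm.grab_frame(n); cv2.imwrite('pics/'+fn+'.png',f['frame'])
    d={k:np.array(v).tolist() for k,v in f.items() if k!='frame'}; d['tp']=list(map(float,s['tool_pos'])); d['tr']=list(map(float,s['tool_rot'])); d['n']=n
    json.dump(d,open('pics/'+fn+'.json','w')); return f['frame'],d
def ray(fn,u,v):
    d=json.load(open('pics/'+fn+'.json')); K=np.array(d['intrinsics'])
    x=(u-K[0,2])/K[0,0]; y=(v-K[1,2])/K[1,1]
    if d['n']=='wrist':
        r=np.hypot(x,y); c=np.array([x/r*np.sin(r),y/r*np.sin(r),np.cos(r)]) if r>0 else np.array([0,0,1.])
        H=np.array(d['hand_eye']); T=R.from_quat(d['tr']).as_matrix()
        return np.array(d['tp'])+T@H[:3,3], T@H[:3,:3]@c
    c=np.array([x,y,1]); o=np.array(d['orientation'])
    M=o if o.shape==(3,3) else R.from_quat(o).as_matrix()
    c=M@c; return np.array(d['position']),c/np.linalg.norm(c)
def proj(fn,P):
    d=json.load(open('pics/'+fn+'.json')); K=np.array(d['intrinsics']);P=np.array(P)
    if d['n']=='wrist':
        H=np.array(d['hand_eye']); T=R.from_quat(d['tr']).as_matrix()
        c=H[:3,:3].T@(T.T@(P-np.array(d['tp']))-H[:3,3]); r=np.arctan2(np.hypot(c[0],c[1]),c[2]); q=c[:2]/np.hypot(c[0],c[1])*r
    else:
        o=np.array(d['orientation']); M=o if o.shape==(3,3) else R.from_quat(o).as_matrix()
        c=M.T@(P-np.array(d['position'])); q=c[:2]/c[2]
    return np.round([q[0]*K[0,0]+K[0,2],q[1]*K[1,1]+K[1,2]],1)
def tri(*obs):
    A=np.zeros((3,3));b=np.zeros(3);rs=[ray(*o) for o in obs]
    for p,d in rs:
        Q=np.eye(3)-np.outer(d,d);A+=Q;b+=Q@p
    X=np.linalg.solve(A,b); return np.round(X,4),[round(float(np.linalg.norm((np.eye(3)-np.outer(d,d))@(X-p)))*1000,1) for p,d in rs]
def atz(o,z):
    p,d=ray(*o); return np.round(p+d*(z-p[2])/d[2],4)
E
python3 - <<'E'
from h import *
a,d=grab('scene','s0');b,e=grab('side','d0');c,f=grab('wrist','w0')
for x in(d,e,f):print({k:np.round(v,3).tolist() for k,v in x.items() if k!='n'})
cv2.imwrite('pics/s0x.png',cv2.resize(a,(800,600),interpolation=cv2.INTER_CUBIC))
cv2.imwrite('pics/d0x.png',cv2.resize(b,(800,600),interpolation=cv2.INTER_CUBIC))
print(arm.state())
E
```

```text
pics
{'intrinsics': [[385.263, 0.0, 254.29], [0.0, 385.263, 187.094], [0.0, 0.0, 1.0]], 'position': [0.156, 0.522, 0.819], 'orientation': [-0.269, 0.881, -0.373, 0.112], 'tp': [0.228, -0.582, 0.303], 'tr': [0.983, 0.186, -0.0, -0.001]}
{'intrinsics': [[461.937, 0.0, 255.209], [0.0, 461.937, 189.66], [0.0, 0.0, 1.0]], 'position': [0.167, 0.271, 1.09], 'orientation': [-0.386, 0.892, -0.216, 0.098], 'tp': [0.228, -0.582, 0.303], 'tr': [0.983, 0.186, -0.0, -0.001]}
{'intrinsics': [[297.319, 0.0, 259.053], [0.0, 297.319, 190.894], [0.0, 0.0, 1.0]], 'hand_eye': [[-0.0, -0.949, -0.314, 0.08], [1.0, -0.001, 0.001, 0.0], [-0.001, -0.314, 0.949, -0.069], [0.0, 0.0, 0.0, 1.0]], 'tp': [0.228, -0.582, 0.303], 'tr': [0.983, 0.186, -0.0, -0.001]}
{'t': 0.15, 'joint_positions': array([ 1.17443384,  0.33272469, -0.06467558,  1.46074699,  0.02158483,
        1.34989293, -0.08850658]), 'joint_velocities': array([-0.00098731, -0.00258258,  0.00049251, -0.0018961 , -0.0002431 ,
        0.00245383,  0.00064313]), 'tau': array([ 1.76078149e-03, -6.25828886e+01,  4.98926151e-02, -3.91851532e+01,
        1.62500865e-02,  7.54237088e-03, -4.11386100e-05]), 'tool_pos': array([ 0.22811998, -0.58166278,  0.30330052]), 'tool_rot': array([ 9.82589818e-01,  1.85787404e-01, -1.19348563e-04, -5.25385009e-04]), 'force': array([ 0.14459759, -0.02906659,  0.05800827]), 'ft_torque': array([-0.01508573, -0.00739264,  0.00265673]), 'finger_force': 0.0, 'width': 0.08530635332894372}
```

View pics/s0x.png

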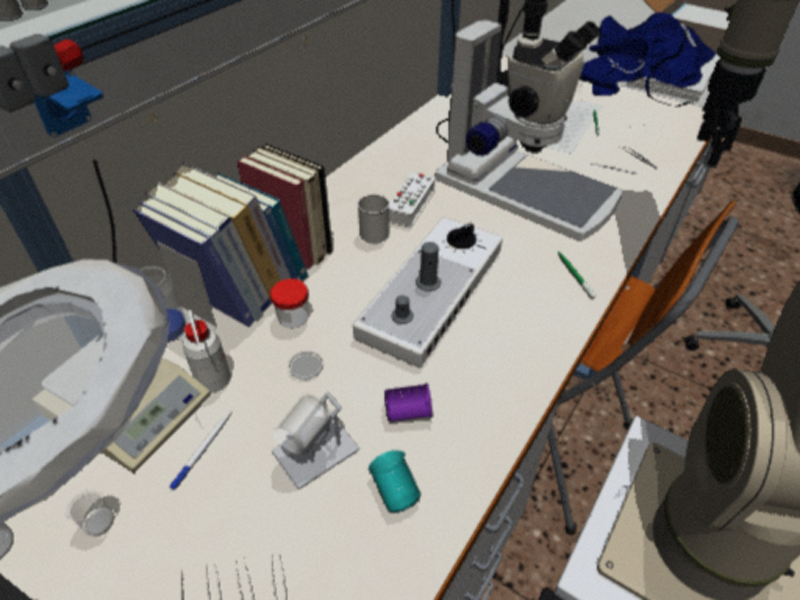

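View pics/d0x.png

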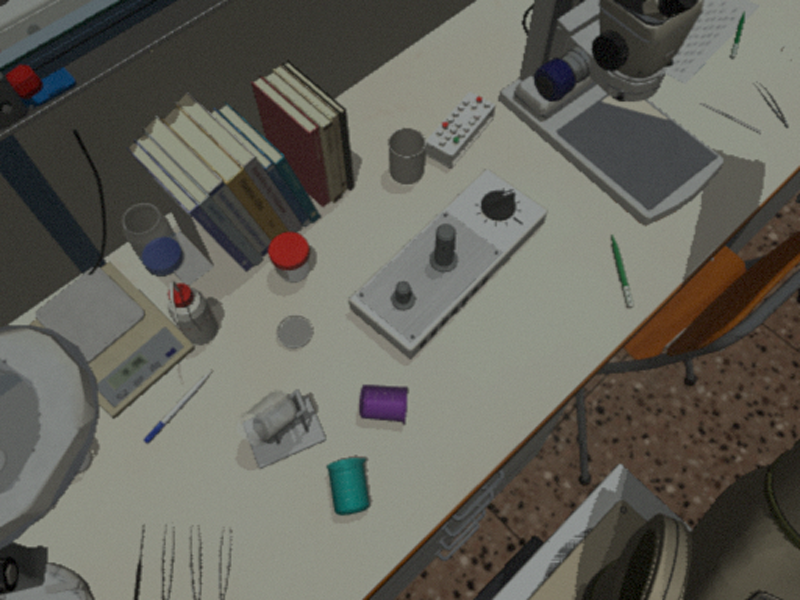

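The scene view shows the glass beaker in the cradle at (310,425) and the side view at (278,412). The taller peg tip is at (429,246) in scene and (445,228) in side, with the dial at (461,235) in scene and (498,205) in side.
Things that could be taken for the beaker (scene): purple (408,403), turquoise (394,480), a clear glass lying at (95,512), a glass standing at (374,218) and a glass behind the bottle at (155,280). I choose the one in the cradle and check it in a close crop.

Run:
```python
from h import *
def crop(fn,u,v,w,h,s):
    a=cv2.imread(f'pics/{fn}.png')[v:v+h,u:u+w]; a=cv2.resize(a,None,fx=s,fy=s,interpolation=cv2.INTER_CUBIC)
    for i in range(0,w,10): cv2.line(a,(i*s,0),(i*s,4 if i%20 else 9),(0,0,255),1)
    for i in range(0,h,10): cv2.line(a,(0,i*s),(4 if i%20 else 9,i*s),(0,0,255),1)
    return a
A=np.vstack([np.hstack([crop('s0',165,245,80,60,5),crop('d0',145,245,80,60,5)]),np.hstack([crop('s0',225,135,100,75,4),crop('d0',220,105,133,75,3)[:300,:400]]) if 0 else np.hstack([crop('s0',240,135,80,60,5),crop('d0',255,115,80,60,5)])])
cv2.imwrite('pics/c1.png',A)
```

```text
(no output)
```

View pics/c1.png

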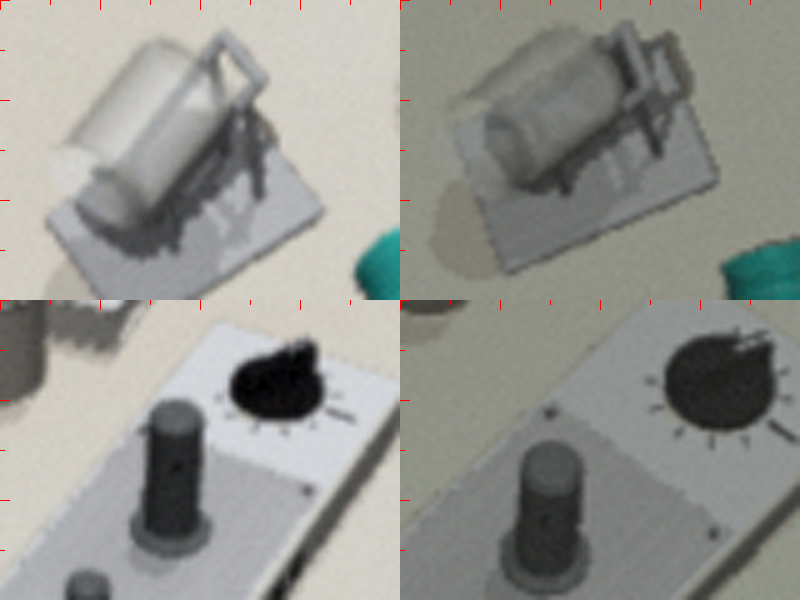

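Run:
```python
from h import *
print('peg',tri(('s0',275.4,158.2),('d0',285.4,146.6)))
print('dialmark z46',atz(('s0',308.2,158),.046),atz(('d0',331.4,141),.046),tri(('s0',308.2,158),('d0',331.4,141)))
print('plate L,R',atz(('s0',174.4,289),.008),atz(('d0',155,270),.008),atz(('s0',229.6,287.4),.008),atz(('d0',208.6,281.6),.008),'B',atz(('d0',166,299.4),.008))
print('disc',atz(('s0',295.4,152.6),.053),atz(('d0',319,131.4),.053))
# wire frame top corners
print('wire',tri(('s0',165+225/5,245+35/5),('d0',145+228/5,245+28/5)),tri(('s0',165+262/5,245+82/5),('d0',145+283/5,245+50/5)))
print('beaker hi-left', 'axis mid',tri(('s0',165+150/5,245+130/5),('d0',145+150/5,245+110/5)))
for p in([.4,0,0],[.5,0,0],[.4,.1,0],[.5,.2,0]):print(p,proj('s0',p),proj('d0',p))
```

```text
peg (array([ 0.5717, -0.2014,  0.1251]), [3.0, 3.0])
dialmark z46 [ 0.5312 -0.3423  0.046 ] [ 0.536  -0.3418  0.046 ] (array([ 0.5335, -0.342 ,  0.0462]), [2.3, 2.3])
plate L,R [0.5827 0.222  0.008 ] [0.5902 0.2211 0.008 ] [0.4768 0.1453 0.008 ] [0.4791 0.145  0.008 ] B [0.5153 0.2459 0.008 ]
disc [ 0.5737 -0.3352  0.053 ] [ 0.5774 -0.3363  0.053 ]
wire (array([0.535 , 0.1381, 0.0967]), [1.3, 1.3]) (array([0.5315, 0.1187, 0.0386]), [0.2, 0.2])
beaker hi-left axis mid (array([0.5385, 0.187 , 0.0766]), [0.8, 0.8])
[0.4, 0, 0] [288.1 262.2] [275.  265.8]
[0.5, 0, 0] [255.4 244.5] [247.3 238. ]
[0.4, 0.1, 0] [266.9 291.2] [244.9 293.6]
[0.5, 0.2, 0] [207.8 301.5] [185.7 291.8]
```

The close crop confirms it: a clear glass beaker lies on the wire rails with its mouth down at the lower left (+y). The peg top is near (275,158) in scene and the long mark near (308,158). Next I go over the dryer for a wrist view.

>>> {"api": "jog_arm", "payload": {
  "plan": [
    [8.5,[40,-23,-3],[0,0,-49]],
    [8.5,[40,-23,-3],[0,0,-49]],
    [8.5,[40,-23,-3],[0,0,-49]],
    [8.5,[40,-23,-3],[0,0,-49]],
    [8.5,[40,-23,-3],[0,0,-49]],
    [8.5,[40,-23,-3],[0,0,-49]],
    [8.5,[40,-23,-3],[0,0,-49]],
    [8.5,[40,-23,-3],[0,0,-49]],
    [8.5,[40,-23,-3],[0,0,-49]],
    [8.5,[40,-23,-3],[0,0,-49]]
  ]
}}

```text
t: 0.98
tool_pos: [0.4889, -0.2555, 0.3311]
tool_rot: [0.817, 0.576, -0.0, 0.0]
force: [0.6, -0.4, -0.9]
width: 0.0847
finger_force: 0.0
```

>>> {"api": "jog_arm", "payload": {
  "plan": [
    [8.5,[0,0,0],[0,0,0]],
    [8.5,[0,0,0],[0,0,0]],
    [8.5,[0,0,0],[0,0,0]]
  ]
}}

```text
t: 1.23
tool_pos: [0.4879, -0.2576, 0.3306]
tool_rot: [0.817, 0.577, -0.0, -0.0]
force: [0.2, -0.6, 0.1]
width: 0.0852
finger_force: 0.0
```

Run:
```python
from h import *
a,d=grab('wrist','w1'); print(d['tp'],d['tr'],arm.state()['t'],arm.state()['joint_positions'])
cv2.imwrite('pics/w1x.png',cv2.resize(a,(800,600),interpolation=cv2.INTER_CUBIC))
for fn,u,v in(('d0',60,275),('d0',40,230),('s0',100,200),('s0',105,260)):print([atz((fn,u,v),z).tolist() for z in(.3,.5)])
```

```text
[0.4878689223416263, -0.25757906428982713, 0.3306423721951051] [0.8170408296605569, 0.576579703189117, -0.00033891472922946853, -0.00011693906528274572] 1.2833 [ 7.82017334e-01  1.86410171e-01 -4.29370573e-01  1.59896890e+00
  7.92897848e-02  1.37405351e+00  3.05756925e-04]
[[0.5838, 0.3624, 0.3], [0.4782, 0.3392, 0.5]]
[[0.6832, 0.3432, 0.3], [0.5525, 0.3248, 0.5]]
[[0.6714, 0.2679, 0.3], [0.4726, 0.3657, 0.5]]
[[0.5577, 0.3533, 0.3], [0.4027, 0.4182, 0.5]]
```

View pics/w1x.png

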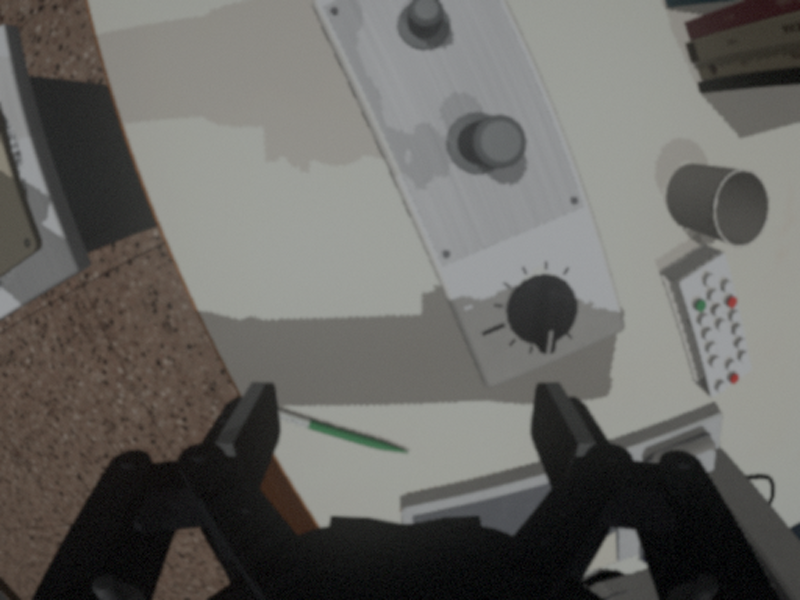

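The wrist view shows the tall peg's top at (499,142), the short peg at (426,10), the dial at (543,310) with its white pointer at (550,343), and the long mark from (483,333) to (504,325).

Run:
```python
from h import *
s=1.5625
W=lambda u,v:('w1',u/s,v/s)
print('peg w@.136',atz(W(499,142),.136),tri(W(499,142),('s0',275.4,158.2),('d0',285.4,146.6)))
print('mark',atz(W(494,329),.046),tri(W(494,329),('s0',308.2,158),('d0',331.4,141)))
print('mark ends',atz(W(483,333),.046),atz(W(504,325),.046))
print('disc',atz(W(542,309),.053),tri(W(542,309),('s0',295.4,152.6),('d0',319,131.4)))
print('pointer@77',atz(W(549,350),.077),'bar inner',atz(W(551,335),.077))
print('plate edge front',atz(W(443,262),.046),atz(W(315,0),.046),'screws',atz(W(446,254),.046),atz(W(574,200),.046),atz(W(335,11),.046))
print('lamp',tri(('s0',105.6,205),('d0',62,256)))
print('dish',tri(('s0',306/s,366/s),('d0',295/s,332/s)),'bottle',tri(('s0',196/s,327/s),('d0',181/s,294/s)))
```

```text
peg w@.136 [ 0.5661 -0.1949  0.136 ] (array([ 0.5677, -0.1958,  0.1322]), [1.1, 3.0, 3.9])
mark [ 0.5356 -0.3429  0.046 ] (array([ 0.535 , -0.3442,  0.0435]), [0.8, 2.8, 2.0])
mark ends [ 0.5259 -0.3432  0.046 ] [ 0.5446 -0.3424  0.046 ]
disc [ 0.578  -0.3367  0.053 ] (array([ 0.5777, -0.3387,  0.0493]), [1.0, 2.1, 1.2])
pointer@77 [ 0.5711 -0.3617  0.077 ] bar inner [ 0.5755 -0.3496  0.077 ]
plate edge front [ 0.5131 -0.2745  0.046 ] [ 0.4905 -0.0455  0.046 ] screws [ 0.5173 -0.2692  0.046 ] [ 0.6288 -0.2603  0.046 ] [ 0.5017 -0.0606  0.046 ]
lamp (array([0.5422, 0.3288, 0.4186]), [2.7, 2.7])
dish (array([0.6546, 0.0621, 0.    ]), [1.7, 1.7]) bottle (array([0.7623, 0.1728, 0.1332]), [0.3, 0.3])
```

>>> {"api": "jog_arm", "payload": {
  "plan": [
    [8.5,[39,-9.5,3],[0,15,0]],
    [8.5,[39,-9.5,3],[0,15,0]],
    [8.5,[39,-9.5,3],[0,15,0]],
    [8.5,[39,-9.5,3],[0,15,0]],
    [8.5,[39,-9.5,3],[0,15,0]],
    [8.5,[39,-9.5,3],[0,15,0]],
    [8.5,[39,-9.5,3],[0,15,0]],
    [8.5,[39,-9.5,3],[0,15,0]],
    [8.5,[39,-9.5,3],[0,15,0]],
    [8.5,[39,-9.5,3],[0,15,0]]
  ]
}}

```text
t: 2.12
tool_pos: [0.529, 0.1446, 0.3009]
tool_rot: [0.81, 0.572, 0.107, -0.075]
force: [-0.4, -0.4, 0.2]
width: 0.0853
finger_force: 0.0
```

>>> {"api": "jog_arm", "payload": {
  "plan": [
    [8.5,[0,0,0],[0,0,0]],
    [8.5,[0,0,0],[0,0,0]],
    [8.5,[0,0,0],[0,0,0]]
  ]
}}

```text
t: 2.37
tool_pos: [0.5297, 0.1401, 0.3007]
tool_rot: [0.811, 0.571, 0.106, -0.075]
force: [0.6, 0.5, 0.1]
width: 0.085
finger_force: 0.0
```

Run:
```python
from h import *
a,d=grab('wrist','w2'); print(d['tp'],d['tr'],arm.state()['joint_positions'])
u,v=proj('w2',[.532,.184,.09]); print(u,v)
u0,v0=int(max(0,u-80)),int(max(0,v-60)); print(u0,v0)
cv2.imwrite('pics/w2x.png',cv2.resize(a[v0:v0+120,u0:u0+160],None,fx=5,fy=5,interpolation=cv2.INTER_CUBIC))
```

```text
[0.5296719592036647, 0.14012598964256184, 0.30065278190935524] [0.8108007155606265, 0.5706768911450721, 0.10639864711637047, -0.07489601759224429] [ 0.44094408  0.15195624 -0.73159868  1.74243642 -0.12125678  1.13496008
 -0.57920437]
246.9 190.2
166 130
```

View pics/w2x.png

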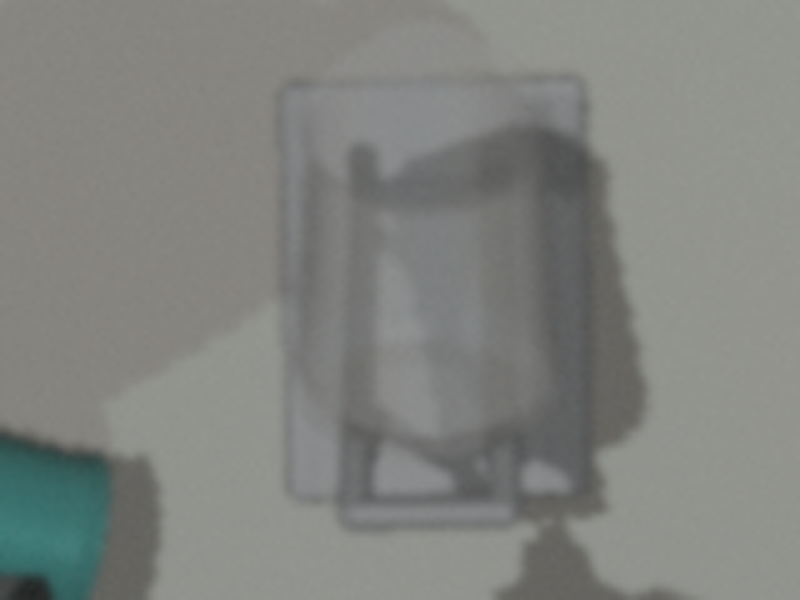

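The wrist crop shows the beaker between x≈300 and 548, base end at the bottom (v≈440), mouth toward the top. The plate corners are (280,82), (583,80), (590,500), (288,500), and the rails' cross bar is at (430,512).

```bash
cat > b.py <<'E'
from h import *
P=lambda x,y:('w2',166+x/5,130+y/5)
c=[atz(P(*q),.008) for q in((280,82),(583,80),(590,500),(288,500))]
m=np.mean(c,0); dl=(c[0]+c[1]-c[2]-c[3])[:2]; yaw=np.arctan2(dl[1],dl[0]); print(np.round(c,4).tolist(),m,np.degrees(yaw))
print([np.linalg.norm(c[i]-c[(i+1)%4]).round(4) for i in range(4)])
D=np.array([np.cos(yaw),np.sin(yaw),0]); L=np.array([-D[1],D[0],0])
# beaker mid: lateral from image centre column, various
def sil(C,tilt=40,fn='w2',off=(166,130),s=5):
    t=np.radians(tilt); a=D*np.cos(t)-np.array([0,0,np.sin(t)]); n=D*np.sin(t)+np.array([0,0,np.cos(t)])
    out={}
    for k,h in(('base',-.035),('mouth',.035)):
        pts=np.array([proj(fn,C+h*a+.0275*(np.cos(q)*L+np.sin(q)*n)) for q in np.linspace(0,2*np.pi,60)])
        pts=(pts-off)*s; out[k]=(pts[:,0].min().round(),pts[:,0].max().round(),pts[:,1].min().round(),pts[:,1].max().round())
    return out
E
python3 - <<'E'
from b import *
for z in(.085,.09):
  for k in(-.01,0,.01):
    C=np.array([m[0],m[1],0])+D*k; C[2]=z
    print(z,k,C.round(4),sil(C),sil(C,fn='s0',off=(165,245)),sil(C,fn='d0',off=(145,245)))
E
```

```text
[[0.5162, 0.2447, 0.008], [0.5895, 0.2188, 0.008], [0.555, 0.1158, 0.008], [0.4809, 0.1422, 0.008]] [0.5354   0.180375 0.008   ] 71.23946304527121
[np.float64(0.0777), np.float64(0.1086), np.float64(0.0787), np.float64(0.1084)]
0.085 -0.01 [0.5322 0.1709 0.085 ] {'base': (np.float64(284.0), np.float64(571.0), np.float64(435.0), np.float64(573.0)), 'mouth': (np.float64(302.0), np.float64(554.0), np.float64(142.0), np.float64(302.0))} {'base': (np.float64(180.0), np.float64(279.0), np.float64(2.0), np.float64(84.0)), 'mouth': (np.float64(88.0), np.float64(187.0), np.float64(118.0), np.float64(203.0))} {'base': (np.float64(182.0), np.float64(278.0), np.float64(-3.0), np.float64(103.0)), 'mouth': (np.float64(85.0), np.float64(182.0), np.float64(77.0), np.float64(182.0))}
0.085 0 [0.5354 0.1804 0.085 ] {'base': (np.float64(282.0), np.float64(571.0), np.float64(378.0), np.float64(526.0)), 'mouth': (np.float64(302.0), np.float64(553.0), np.float64(93.0), np.float64(260.0))} {'base': (np.float64(161.0), np.float64(260.0), np.float64(13.0), np.float64(95.0)), 'mouth': (np.float64(68.0), np.fl
[... 1714 characters left out ...]
64(158.0), np.float64(257.0), np.float64(2.0), np.float64(109.0)), 'mouth': (np.float64(62.0), np.float64(160.0), np.float64(82.0), np.float64(188.0))}
0.09 0.01 [0.5386 0.1898 0.09  ] {'base': (np.float64(278.0), np.float64(572.0), np.float64(323.0), np.float64(483.0)), 'mouth': (np.float64(298.0), np.float64(554.0), np.float64(42.0), np.float64(217.0))} {'base': (np.float64(140.0), np.float64(241.0), np.float64(17.0), np.float64(100.0)), 'mouth': (np.float64(47.0), np.float64(148.0), np.float64(135.0), np.float64(221.0))} {'base': (np.float64(137.0), np.float64(235.0), np.float64(10.0), np.float64(118.0)), 'mouth': (np.float64(41.0), np.float64(140.0), np.float64(90.0), np.float64(197.0))}
```

Run:
```python
from b import *
for k,z in((.013,.085),(.015,.085),(.015,.09)):
    C=np.array([m[0],m[1],0])+D*k; C[2]=z; print(C,sil(C),sil(C,fn='s0',off=(165,245)),sil(C,fn='d0',off=(145,245)))
s=arm.state();T=R.from_quat(s['tool_rot']).as_matrix()
C=np.array([.540,.193,.087]); print(T.round(3)); print((T.T@(C-.054*T[:,2]-s['tool_pos'])*100).round(2))
```

```text
[[0.5162, 0.2447, 0.008], [0.5895, 0.2188, 0.008], [0.555, 0.1158, 0.008], [0.4809, 0.1422, 0.008]] [0.5354   0.180375 0.008   ] 71.23946304527121
[np.float64(0.0777), np.float64(0.1086), np.float64(0.0787), np.float64(0.1084)]
[0.53958098 0.19268432 0.085     ] {'base': (np.float64(280.0), np.float64(570.0), np.float64(304.0), np.float64(464.0)), 'mouth': (np.float64(301.0), np.float64(552.0), np.float64(31.0), np.float64(204.0))} {'base': (np.float64(135.0), np.float64(236.0), np.float64(27.0), np.float64(110.0)), 'mouth': (np.float64(42.0), np.float64(143.0), np.float64(144.0), np.float64(231.0))} {'base': (np.float64(132.0), np.float64(231.0), np.float64(17.0), np.float64(124.0)), 'mouth': (np.float64(37.0), np.float64(135.0), np.float64(96.0), np.float64(202.0))}
[0.5402242  0.19457806 0.085     ] {'base': (np.float64(280.0), np.float64(570.0), np.float64(293.0), np.float64(454.0)), 'mouth': (np.float64(301.0), np.float64(552.0), np.float64(22.0), np.float64(195.0))} {'base': (np.float64(132.0), np.float64(232.0), np.float64(29.0), np.float64(112.0)), 'mouth': (np.float64(38.0),
[... 173 characters left out ...]
np.float64(132.0), np.float64(98.0), np.float64(204.0))}
[0.5402242  0.19457806 0.09      ] {'base': (np.float64(277.0), np.float64(572.0), np.float64(294.0), np.float64(458.0)), 'mouth': (np.float64(298.0), np.float64(553.0), np.float64(18.0), np.float64(195.0))} {'base': (np.float64(130.0), np.float64(232.0), np.float64(22.0), np.float64(106.0)), 'mouth': (np.float64(37.0), np.float64(138.0), np.float64(141.0), np.float64(227.0))} {'base': (np.float64(126.0), np.float64(225.0), np.float64(15.0), np.float64(123.0)), 'mouth': (np.float64(30.0), np.float64(130.0), np.float64(94.0), np.float64(201.0))}
[[ 0.327  0.941  0.087]
 [ 0.909 -0.338  0.243]
 [ 0.258  0.    -0.966]]
[-0.34 -0.84 16.63]
```

>>> {"api": "jog_arm", "payload": {
  "plan": [
    [8.5,[-0.3,-0.8,3],[0,0,-1]],
    [8.5,[-0.3,-0.8,6],[0,0,-1]],
    [8.5,[-0.3,-0.8,8.5],[0,0,-1]],
    [8.5,[-0.3,-0.8,10.5],[0,0,-1]],
    [8.5,[-0.3,-0.8,12],[0,0,-1]],
    [8.5,[-0.3,-0.8,13.5],[0,0,-1]],
    [8.5,[-0.3,-0.8,14.7],[0,0,-1]],
    [8.5,[-0.3,-0.8,15.7],[0,0,-1]],
    [8.5,[-0.3,-0.8,16.6],[0,0,-1]],
    [8.5,[-0.3,-0.8,16.6],[0,0,-1]]
  ]
}}

```text
t: 3.25
tool_pos: [0.5348, 0.182, 0.1383]
tool_rot: [0.805, 0.578, 0.106, -0.075]
force: [0.6, -0.3, 0.2]
width: 0.0849
finger_force: 0.0
```

Run:
```python
from h import *
a,d=grab('wrist','w3'); b,_=grab('side','d3'); print(d['tp'],arm.state()['force'])
A=cv2.resize(a,(640,480),interpolation=cv2.INTER_CUBIC)[120:480,120:520]
B=cv2.resize(b[220:310,130:230],(400,360),interpolation=cv2.INTER_CUBIC)
cv2.imwrite('pics/c3.png',np.hstack([A,B]))
```

```text
[0.5348298266761824, 0.18196269849819854, 0.13830932776811466] [ 0.93450329 -0.80689795 -0.04871024]
```

View pics/c3.png

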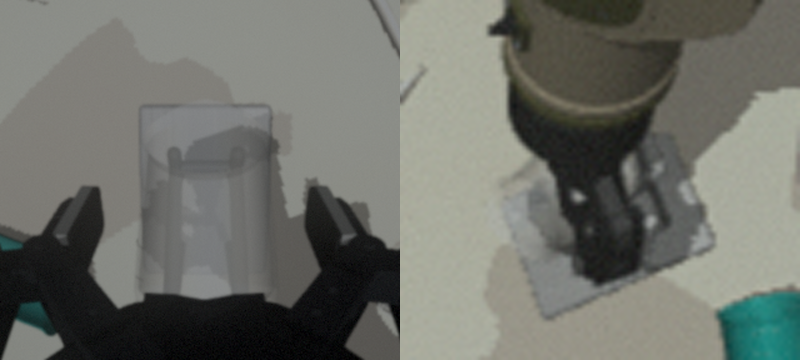

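The beaker stands centred between the open fingers (edges at 139 and 275, fingers at 103 and 305), with the upturned rail ends at its mouth end. Closing the fingers now.

>>> {"api": "jog_arm", "payload": {
  "plan": [
    [5,[0,0,0],[0,0,0]],
    [5,[0,0,0],[0,0,0]],
    [5,[0,0,0],[0,0,0]],
    [5,[0,0,0],[0,0,0]],
    [5,[0,0,0],[0,0,0]],
    [5,[0,0,0],[0,0,0]],
    [5,[0,0,0],[0,0,0]],
    [5,[0,0,0],[0,0,0]]
  ],
  "force": 30
}}

```text
t: 4.02
tool_pos: [0.5356, 0.1825, 0.1405]
tool_rot: [0.805, 0.579, 0.108, -0.074]
force: [-1.6, -1.3, 6.9]
width: 0.0527
finger_force: 31.1
```

>>> {"api": "jog_arm", "payload": {
  "plan": [
    [5,[0.1,0,-0.4],[0,0,0]],
    [5,[0.2,0,-0.8],[0,0,0]],
    [5,[0.3,0,-1.2],[0,0,0]],
    [5,[0.3,0,-1.2],[0,0,0]],
    [5,[0.3,0,-1.2],[0,0,0]]
  ]
}}

```text
t: 4.43
tool_pos: [0.5352, 0.1822, 0.1524]
tool_rot: [0.805, 0.579, 0.107, -0.074]
force: [-0.3, -1.0, -0.3]
width: 0.0527
finger_force: 31.6
```

Run:
```python
from h import *
a,d=grab('wrist','w4'); b,_=grab('scene','s4');s=arm.state(); print(d['tp'],s['force'],s['ft_torque'],s['width'])
A=cv2.resize(a,(640,480),interpolation=cv2.INTER_CUBIC)[120:480,120:520]
B=cv2.resize(b[230:320,150:250],(400,360),interpolation=cv2.INTER_CUBIC)
cv2.imwrite('pics/c4.png',np.hstack([A,B]))
```

```text
[0.5352121048843718, 0.1822162831832378, 0.15244954065163957] [ 0.72369981  0.36180984 -0.75184118] [-0.28433957  0.10068074  0.00127769] 0.05285280558771102
```

View pics/c4.png

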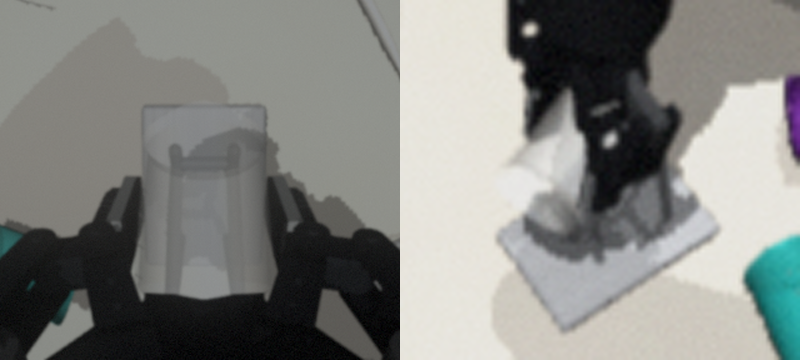

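The beaker is held (edges at 140 and 268 in the wrist view, clear of the wires in the scene view). I lift it clear, then carry and turn it over the peg.

>>> {"api": "jog_arm", "payload": {
  "plan": [
    [5,[0.9,0,-3.4],[0,0,0]],
    [5,[1.8,0,-6.8],[0,0,0]],
    [5,[2.7,0,-10.1],[0,0,0]],
    [5,[3.6,0,-13.5],[0,0,0]],
    [5,[3.6,0,-13.5],[0,0,0]]
  ]
}}

```text
t: 4.95
tool_pos: [0.5365, 0.1836, 0.2988]
tool_rot: [0.804, 0.579, 0.111, -0.072]
force: [1.8, 1.2, -0.0]
width: 0.0527
finger_force: 32.3
```

>>> {"api": "jog_arm", "payload": {
  "plan": [
    [5,[-3,1.5,-0.7],[0,-3,0]],
    [5,[-6,3.1,-1.4],[0,-8,0]],
    [5,[-9,4.7,-2.1],[0,-13,0]],
    [5,[-12,6.2,-2.8],[0,-18,0]],
    [5,[-15,7.8,-3.4],[0,-23,0]],
    [5,[-19,9.5,-4.2],[0,-29,0]],
    [5,[-23,11.5,-5.1],[0,-35,0]],
    [5,[-27,13.5,-6],[0,-41,0]],
    [5,[-30,15,-6.7],[0,-46,0]],
    [5,[-30.6,15.6,-6.8],[0,-50,0]]
  ]
}}

```text
t: 5.78
tool_pos: [0.5817, -0.1714, 0.2785]
tool_rot: [0.776, 0.553, -0.247, 0.179]
force: [-0.9, -1.5, -0.6]
width: 0.0528
finger_force: 32.3
```

>>> {"api": "jog_arm", "payload": {
  "plan": [
    [5,[0,0,0],[0,0,0]],
    [5,[0,0,0],[0,0,0]],
    [5,[0,0,0],[0,0,0]]
  ]
}}

```text
t: 6.03
tool_pos: [0.5825, -0.1631, 0.2789]
tool_rot: [0.775, 0.557, -0.242, 0.177]
force: [0.1, 0.2, 0.6]
width: 0.0525
finger_force: 32.3
```

Run:
```python
from h import *
a,d=grab('scene','s5'); b,_=grab('side','d5'); w,_=grab('wrist','w5');s=arm.state(); print(d['tp'],d['tr'],s['force'],s['width'],s['joint_positions'].round(2))
us,vs=proj('s5',[.566,-.195,.20]);ud,vd=proj('d5',[.566,-.195,.20]);print(us,vs,ud,vd)
def cr(i,u,v):
    u=int(u);v=int(v);return cv2.resize(i[v-38:v+37,u-50:u+50],(400,300),interpolation=cv2.INTER_CUBIC)
cv2.imwrite('pics/c5.png',np.vstack([np.hstack([cr(a,us,vs),cr(b,ud,vd)]),np.hstack([cv2.resize(w,(400,300)),cv2.resize(w[100:280,136:376],(400,300),interpolation=cv2.INTER_CUBIC)])]))
```

```text
[0.5825114659845462, -0.16309052276486016, 0.2788745453611534] [0.7748439302580924, 0.5566441103859692, -0.2420144540437274, 0.17661603027109968] [ 0.55970251  0.09447105 -0.7224665 ] 0.052619142125220515 [ 0.31  0.43 -0.47  1.52  0.73  1.56 -0.6 ]
276.1 138.1 287.9 132.8
```

View pics/c5.png

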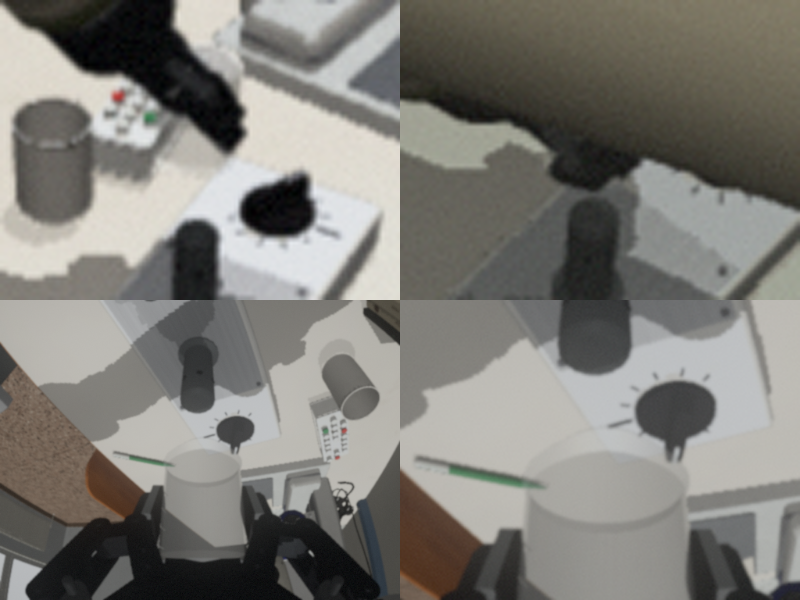

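The wrist picture shows the beaker's mouth ellipse in the zoomed crop (left (524,480), right (688,478), far edge v≈523, near edge with the spout v≈430), with the peg top at (597,355) beyond it.

```bash
cat > f.py <<'E'
from h import *
from scipy.optimize import least_squares
q=lambda x,y:np.array([136+(x-400)*.6,100+(y-300)*.6])
def setup(fn):
    d=json.load(open(f'pics/{fn}.json'));return np.array(d['tp']),R.from_quat(d['tr']).as_matrix()
def rim(fn,M,ang,r=.0275):  # M in tool frame, axis angle from tool z toward +x
    tp,T=setup(fn); a=np.array([np.sin(ang),0,np.cos(ang)]); e=np.array([np.cos(ang),0,-np.sin(ang)])
    return np.array([proj(fn,tp+T@(M+r*(np.cos(t)*e+np.sin(t)*np.array([0,1,0])))) for t in np.linspace(0,2*np.pi,73)])
E
python3 - <<'E'
from f import *
tp,T=setup('w5');print(T.round(3))
L,Rr,B,Tp=q(524,480),q(688,478),q(605,523),q(607,430);print(L,Rr,B,Tp)
for ang in(35,):
  for off in((0,0),(0,-.004),(0,.004),(.005,0)):
    a=np.radians(ang);C=np.array([off[0],0,.054+off[1]]);M=C+.035*np.array([np.sin(a),0,np.cos(a)])
    p=rim('w5',M,a);print(ang,off,'L',p[p[:,0].argmin()],'R',p[p[:,0].argmax()],'top',p[:,1].min(),'bot',p[:,1].max(),'world M',(tp+T@M).round(4))
def res(x):
    p=rim('w5',x[:3],np.radians(x[3]));return [p[:,0].min()-L[0],p[:,0].max()-Rr[0],p[:,1].max()-B[1],p[p[:,0].argmax()][1]*.5+p[p[:,0].argmin()][1]*.5-(L[1]+Rr[1])/2, (x[3]-35)/5]
s=least_squares(res,[.02,0,.083,35],diff_step=1e-3,x_scale=[.01,.01,.01,10]);print(s.x,s.fun)
a=np.radians(s.x[3]);ax=T@np.array([np.sin(a),0,np.cos(a)]);print('M world',tp+T@s.x[:3],'axis',ax, 'nominal axis',T@np.array([np.sin(.611),0,np.cos(.611)]))
S=('w5',*q(597,352));print('peg',atz(S,.136), tri(('w1',499/1.5625,142/1.5625),S))
E
```

```text
[[ 0.264  0.948 -0.178]
 [ 0.777 -0.318 -0.544]
 [-0.572  0.005 -0.82 ]]
[210.4 208. ] [308.8 206.8] [259.  233.8] [260.2 178. ]
35 (0, 0) L [209.5 206. ] R [309.8 203.5] top 176.7 bot 232.6 world M [ 0.5731 -0.1928  0.2003]
35 (0, -0.004) L [208.3 206.2] R [310.9 206.2] top 179.0 bot 235.5 world M [ 0.5738 -0.1906  0.2036]
35 (0, 0.004) L [210.6 203.4] R [308.6 201. ] top 174.5 bot 229.8 world M [ 0.5723 -0.195   0.197 ]
35 (0.005, 0) L [209.  197.4] R [310.3 194.8] top 166.4 bot 225.4 world M [ 0.5744 -0.1889  0.1974]
[ 1.98214392e-02 -2.72866874e-04  8.27911515e-02  3.48669221e+01] [-1.3         0.4        -0.8        -2.3        -0.02661559]
M world [ 0.57270801 -0.19295737  0.20032825] axis [ 0.00487208 -0.00232981 -0.99998542] nominal axis [ 5.65404910e-03 -1.38506950e-07 -9.99984016e-01]
peg [ 0.5695 -0.1927  0.136 ] (array([ 0.5676, -0.1956,  0.1319]), [0.9, 0.9])
```

>>> {"api": "jog_arm", "payload": {
  "plan": [
    [5,[0.7,-0.2,1.3],[0,0,0]],
    [5,[1.4,-0.3,2.4],[0,0,0]],
    [5,[2.1,-0.47,3.5],[0,0,0]],
    [5,[2.7,-0.47,4.3],[0,0,0]],
    [5,[2.95,-0.47,4.65],[0,0,0]],
    [5,[2.95,-0.47,4.65],[0,0,0]],
    [5,[2.95,-0.47,4.65],[0,0,0]]
  ]
}}

```text
t: 6.77
tool_pos: [0.5774, -0.1652, 0.2239]
tool_rot: [0.775, 0.556, -0.243, 0.177]
force: [-0.3, -0.3, -1.0]
width: 0.0527
finger_force: 32.3
```

Run:
```python
from f import *
w,d=grab('wrist','w6');tp,T=setup('w6');a=np.radians(35)
M=tp+T@(np.array([0,0,.054])+.035*np.array([np.sin(a),0,np.cos(a)]));print(tp,M,T@np.array([np.sin(a),0,np.cos(a)]),T.round(3))
print('rim pred',rim('w6',(T.T@(M-tp)),a)[::18],'peg pred',proj('w6',[.568,-.194,.136]))
cv2.imwrite('pics/w6x.png',cv2.resize(w[100:280,136:376],(800,600),interpolation=cv2.INTER_CUBIC))
```

```text
[ 0.5774431  -0.16521407  0.22393614] [ 0.56787435 -0.19468532  0.14470686] [ 0.00397182 -0.00148089 -0.99999102] [[ 0.264  0.948 -0.18 ]
 [ 0.775 -0.319 -0.545]
 [-0.574  0.004 -0.819]]
rim pred [[259.7 176.7]
 [309.3 208.4]
 [259.6 232.6]
 [209.9 208.4]
 [259.7 176.7]] peg pred [259.4 195. ]
```

View pics/w6x.png

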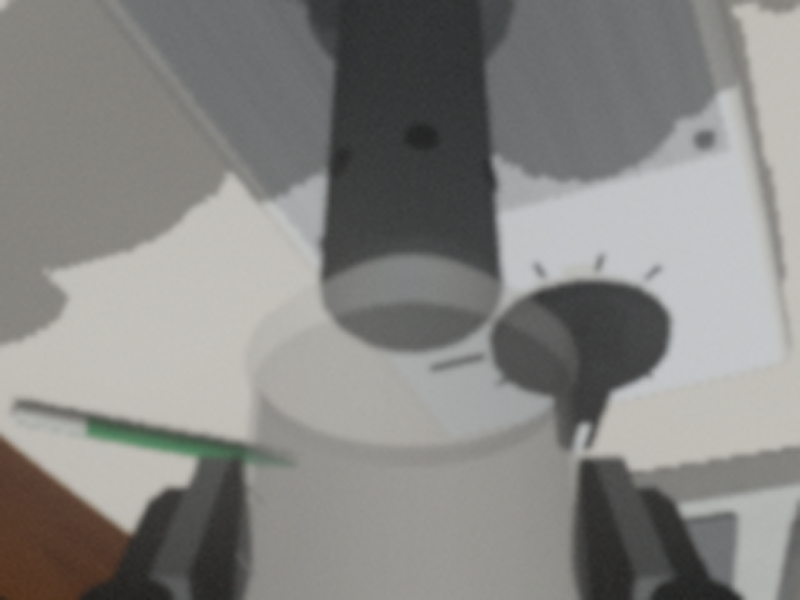

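The crop shows the peg top ellipse (322–501 wide, v 255–352, centre about (411,304)) and the rim ellipse (245–578, v 265–465).

Run:
```python
from f import *
g=lambda x,y:('w6',136+x*.3,100+y*.3)
print(atz(g(411,304),.136),tri(g(411,304),('w5',*q(597,352)),('w1',499/1.5625,142/1.5625)))
tp,T=setup('w6')
L,Rr,B=[np.array(g(*p)[1:]) for p in((245,360),(578,360),(411,465))]
def res(x):
    p=rim('w6',x[:3],np.radians(x[3]));return [p[:,0].min()-L[0],p[:,0].max()-Rr[0],p[:,1].max()-B[1],(x[3]-35)/5]
s=least_squares(res,[.02,0,.083,35],diff_step=1e-3,x_scale=[.01,.01,.01,10]);print(s.x,s.fun,'M',tp+T@s.x[:3])
# peg ellipse extents predicted, r=16 w/ rounded edge
for P in([.568,-.194],[.569,-.191]):
    e=np.array([proj('w6',[P[0]+.016*np.cos(t),P[1]+.016*np.sin(t),.134]) for t in np.linspace(0,6.28,60)]);e=(e-[136,100])/.3;print(P,e.min(0).round(),e.max(0).round())
```

```text
[ 0.5691 -0.1906  0.136 ] (array([ 0.5676, -0.1955,  0.1321]), [0.1, 0.9, 0.8])
[1.55801841e-02 8.84306425e-21 8.22316799e-02 3.49607671e+01] [ 0.4         0.         -0.2        -0.00784657] M [ 0.56676802 -0.19793211  0.14764483]
[0.568, -0.194] [317. 247.] [505. 359.]
[0.569, -0.191] [316. 234.] [507. 349.]
```

>>> {"api": "jog_arm", "payload": {
  "plan": [
    [5,[0.7,0,0.7],[0,0,0]],
    [5,[1.25,0,1.55],[0,0,0]],
    [5,[1.85,0,2.35],[0,0,0]],
    [5,[2.4,0,3.2],[0,0,0]],
    [5,[3.0,0,4.0],[0,0,0]],
    [5,[3.55,0,4.8],[0,0,0]],
    [5,[3.85,0,5.25],[0,0,0]],
    [5,[4.1,0,5.6],[0,0,0]],
    [5,[4.1,0,5.6],[0,0,0]]
  ]
}}

```text
t: 7.57
tool_pos: [0.5778, -0.164, 0.1537]
tool_rot: [0.775, 0.556, -0.243, 0.177]
force: [-0.5, -0.0, -0.4]
width: 0.0527
finger_force: 32.3
```

>>> {"api": "jog_arm", "payload": {
  "plan": [
    [5,[0.12,0,0.16],[0,0,0]],
    [5,[0.23,0,0.33],[0,0,0]],
    [5,[0.29,0,0.41],[0,0,0]],
    [5,[0.34,0,0.49],[0,0,0]],
    [5,[0.34,0,0.49],[0,0,0]]
  ]
}}

```text
t: 7.98
tool_pos: [0.5781, -0.1641, 0.1487]
tool_rot: [0.775, 0.556, -0.243, 0.177]
force: [-0.3, 0.7, -0.2]
width: 0.0529
finger_force: 32.3
```

>>> {"api": "jog_arm", "payload": {
  "plan": [
    [5,[0.06,0,0.08],[0,0,0]],
    [5,[0.11,0,0.16],[0,0,0]],
    [5,[0.14,0,0.2],[0,0,0]],
    [5,[0.14,0,0.2],[0,0,0]]
  ]
}}

```text
t: 8.32
tool_pos: [0.5781, -0.164, 0.1462]
tool_rot: [0.775, 0.556, -0.243, 0.177]
force: [0.6, -0.4, 0.3]
width: 0.0524
finger_force: 32.3
```

>>> {"api": "jog_arm", "payload": {
  "plan": [
    [5,[0.06,0,0.08],[0,0,0]],
    [5,[0.11,0,0.16],[0,0,0]],
    [5,[0.11,0,0.16],[0,0,0]]
  ]
}}

```text
t: 8.57
tool_pos: [0.5782, -0.1643, 0.1456]
tool_rot: [0.775, 0.555, -0.243, 0.178]
force: [-3.6, 1.5, 8.0]
width: 0.0526
finger_force: 33.1
```

>>> {"api": "jog_arm", "payload": {
  "plan": [
    [5.8,[0,0,0],[0,0,0]],
    [5.8,[0,0,0],[0,0,0]],
    [6.5,[0,0,0],[0,0,0]],
    [8.5,[0,0,0],[0,0,0]],
    [8.5,[0,0,0],[0,0,0]],
    [8.5,[0,0,0],[0,0,0]],
    [8.5,[0,0,0],[0,0,0]]
  ]
}}

```text
t: 9.15
tool_pos: [0.5781, -0.164, 0.1443]
tool_rot: [0.775, 0.556, -0.243, 0.177]
force: [-0.6, -0.4, -0.2]
width: 0.0846
finger_force: 0.0
```

>>> {"api": "jog_arm", "payload": {
  "plan": [
    [8.5,[0,0,-1],[0,0,0]],
    [8.5,[0,0,-2.5],[0,0,0]],
    [8.5,[0,0,-5],[0,0,0]],
    [8.5,[0,0,-8],[0,0,0]],
    [8.5,[0,0,-11],[0,0,0]],
    [8.5,[0,0,-14],[0,0,0]],
    [8.5,[0,0,-15],[0,0,0]],
    [8.5,[0,0,-15],[0,0,0]]
  ]
}}

```text
t: 9.82
tool_pos: [0.6065, -0.0792, 0.2705]
tool_rot: [0.775, 0.557, -0.24, 0.178]
force: [0.4, 0.6, 0.4]
width: 0.085
finger_force: 0.0
```

Run:
```python
from h import *
w,d=grab('wrist','w7');b,_=grab('side','d7');s=arm.state();print(d['tp'],d['tr'],s['force'],s['t'])
T=R.from_quat(d['tr']).as_matrix();print(T.round(3))
for z in(.138,.068):print(proj('w7',[.568,-.194,z]))
A=cv2.resize(w,(533,400),interpolation=cv2.INTER_CUBIC)
B=cv2.resize(b[90:190,250:350],(267,267));A=np.hstack([A,np.vstack([B,np.zeros((133,267,3),np.uint8)])])
cv2.imwrite('pics/c7.png',A)
```

```text
[0.6064552065665588, -0.07922009850794005, 0.27053941075455484] [0.7747694365651828, 0.5569510639920038, -0.24020663307118298, 0.17843375776811418] [ 0.65624513 -0.66865735 -0.88384868] 9.9167
[[ 0.264  0.949 -0.173]
 [ 0.777 -0.316 -0.544]
 [-0.571  0.009 -0.821]]
[257.9 214.5]
[257.5 157.6]
```

View pics/c7.png

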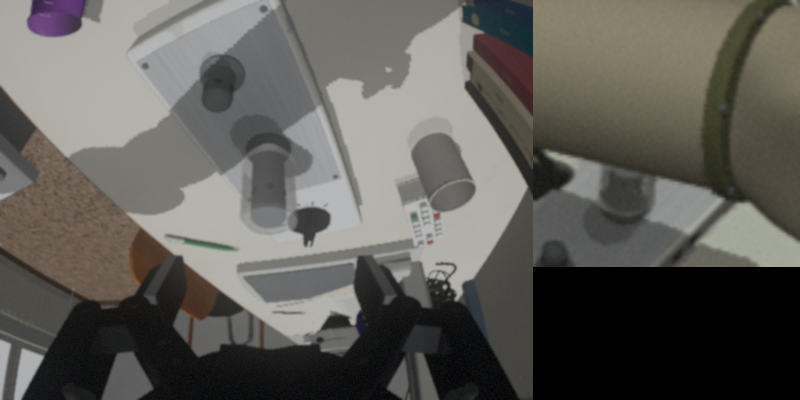

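The beaker stands upright and fully down over the tall peg (at about (268,190) in the wrist view). The short peg is empty and nothing else has moved. Next is the dial.

```bash
cat > g.py <<'E'
from h import *
def go(p,h):
    s=arm.state();T=R.from_quat(s['tool_rot']).as_matrix();h=np.radians(h)
    X=np.array([np.cos(h),np.sin(h),0]);Z=np.array([0,0,-1.]);G=np.column_stack([X,np.cross(Z,X),Z])
    print('shift cm',(T.T@(np.array(p)-s['tool_pos'])*100).round(2),'rot deg',np.degrees(R.from_matrix(T.T@G).as_rotvec()).round(1))
E
python3 - <<'E'
from g import *
go([.575,-.325,.27],73)
E
```

```text
shift cm [-19.78   4.9   13.52] rot deg [-0.2 35.  -1.6]
```

>>> {"api": "jog_arm", "payload": {
  "plan": [
    [8.5,[-3,0.7,2],[0,5,0]],
    [8.5,[-6,1.5,4],[0,10,0]],
    [8.5,[-9,2.2,6.1],[0,15,0]],
    [8.5,[-12,3,8.2],[0,20,-1]],
    [8.5,[-15,3.7,10.2],[0,26,-1]],
    [8.5,[-18,4.5,12.3],[0,31,-1]],
    [8.5,[-19.8,4.9,13.5],[0,35,-1.6]],
    [8.5,[-19.8,4.9,13.5],[0,35,-1.6]],
    [8.5,[-19.8,4.9,13.5],[0,35,-1.6]],
    [8.5,[-19.8,4.9,13.5],[0,35,-1.6]]
  ]
}}

```text
t: 10.75
tool_pos: [0.5743, -0.3249, 0.269]
tool_rot: [0.805, 0.594, -0.002, -0.002]
force: [0.9, 0.3, 0.2]
width: 0.0855
finger_force: 0.0
```

```bash
cat > dial.py <<'E'
from h import *
def rect(fn,c,z,half=.06,n=480):  # top-down rectified patch at height z, row=+x up? col=y
    ys=np.linspace(c[1]-half,c[1]+half,n);xs=np.linspace(c[0]-half,c[0]+half,n)
    mp=np.array([[proj(fn,[x,y,z]) for y in ys[::4]] for x in xs[::4]],np.float32)
    mp=cv2.resize(mp,(n,n),interpolation=cv2.INTER_LINEAR)
    return cv2.cvtColor(cv2.remap(cv2.imread(f'pics/{fn}.png'),mp[...,0],mp[...,1],cv2.INTER_CUBIC),cv2.COLOR_BGR2GRAY),xs,ys
def mark(fn,c):
    # radial darkness beyond disc, radius 38..50 mm at z=.046
    img,xs,ys=rect(fn,c,.046);st=[]
    for a in range(0,360,2):
        v=[]
        for r in np.arange(.0385,.0495,.001):
            x=c[0]+r*np.cos(np.radians(a));y=c[1]+r*np.sin(np.radians(a))
            v.append(int(img[int(np.argmin(abs(xs-x))),int(np.argmin(abs(ys-y)))]))
        st.append(np.mean(v))
    st=np.array(st);k=st-cv2.blur(st.reshape(-1,1),(1,15)).ravel()
    return [(i*2,round(float(k[i]),1)) for i in np.argsort(k)[:6]]
def disc(fn,c,z=.053,th=70):
    img,xs,ys=rect(fn,c,z); n,l,st,ce=cv2.connectedComponentsWithStats((img<th).astype(np.uint8))
    i=1+np.argmax(st[1:,4]);print('dark blob',st[i],xs[int(ce[i][1])].round(4),ys[int(ce[i][0])].round(4));return img
E
python3 - <<'E'
from dial import *
w,d=grab('wrist','w8');print(d['tp'],d['tr'])
c=[.578,-.3385]
for th in(50,65,80):im=disc('w8',c,th=th)
print(mark('w8',c))
# white pointer: bright pixels within dark disc region at z=.077
img,xs,ys=rect('w8',c,.077);Y,X=np.meshgrid(ys,xs);r=np.hypot(X-c[0],Y-c[1])
for th in(110,130,150):
    for lo,hi in((.004,.031),(.0,.027)):
        m=(img>th)&(r<hi)&(r>lo);print(th,hi,m.sum(),X[m].mean().round(4),Y[m].mean().round(4),np.degrees(np.arctan2(Y[m].mean()-c[1],X[m].mean()-c[0])).round(1)) if m.any() else 0
s=cv2.resize(img,(20,20),interpolation=cv2.INTER_AREA);print('rows=+x down,cols=+y right');print(s)
E
```

```text
[0.5743350451395179, -0.32489023940037903, 0.26901985764643416] [0.8046849798012671, 0.593694649531473, -0.0016505850312457345, -0.0024539700467746924]
dark blob [  103   142   185   196 14083] 0.5779 -0.3509
dark blob [   99   132   262   229 41584] 0.5794 -0.3379
dark blob [   96   130   267   233 43793] 0.5791 -0.3384
[(np.int64(184), -65.8), (np.int64(186), -48.8), (np.int64(182), -19.7), (np.int64(40), -14.6), (np.int64(68), -10.7), (np.int64(300), -10.0)]
110 0.031 10878 0.5726 -0.3522 -111.6
110 0.027 4242 0.5719 -0.3528 -113.1
130 0.031 3328 0.5669 -0.3397 -173.7
130 0.027 838 0.5621 -0.3434 -162.8
150 0.031 1990 0.5646 -0.3386 -179.5
150 0.027 270 0.5519 -0.3383 179.6
rows=+x down,cols=+y right
[[108 108 108 108 108 107 107 114 125 146 155 156 157 157 156 157 158 159
  160 160]
 [109 108 108 111 114 115 116 144 160 160 160 161 161 161 161 161 161 161
  161 161]
 [108 108 108 114 120 120 121 153 160 160 151 151 161 161 161 161 161 161
  161 161]
 [108 108 108 113 120 120 126 158 160 160 142 134 161 161 161 161 161 161
  161 161]
 [108 108 108 113 121 120 135 159 160 160 146 1
[... 613 characters left out ...]
 155 160
  160 160]
 [107 107 107 107 119 122 121  70  46  49  50  50  51  52  53 100 146 154
  160 160]
 [107 107 107 107 117 122 111 110  60  50  51  53  54  55  76 150 160 160
  160 159]
 [106 106 106 107 116 123 124 135 144  94  64  57  66  98 146 145 160 160
  158 158]
 [106 106 106 107 116 123 123 141 159 159 154 147 155 160 160 156 161 160
  158 158]
 [106 106 107 107 114 123 123 130 158 160 160 160 160 160 161 161 161 161
  160 159]
 [106 107 107 107 113 123 124 125 155 160 160 160 161 161 161 161 161 161
  160 159]
 [105 106 107 107 112 124 125 125 155 160 160 161 161 161 161 161 161 161
  161 160]
 [106 106 107 108 111 125 124 131 159 160 160 161 161 161 161 161 161 160
  159 158]]
```

```bash
cat >> dial.py <<'E'
def pointer(fn,c,th=70,rmax=.026):
    img,xs,ys=rect(fn,c,.077,half=.04);Y,X=np.meshgrid(ys,xs);r=np.hypot(X-c[0],Y-c[1])
    dark=cv2.morphologyEx((img<65).astype(np.uint8),cv2.MORPH_CLOSE,np.ones((61,61),np.uint8))
    m=((img>th)&(r<rmax)&(dark>0)).astype(np.uint8);n,l,st,ce=cv2.connectedComponentsWithStats(m)
    for i in 1+np.argsort(-st[1:,4])[:3]:
        p=np.column_stack([X[l==i],Y[l==i]]);q=p.mean(0);w,v=np.linalg.eigh(np.cov(p.T));e=v[:,1]
        print(st[i][4],'centre',q.round(4),'hdg from c',np.degrees(np.arctan2(*(q-c)[::-1])).round(1),'axis',np.degrees(np.arctan2(e[1],e[0])).round(1),np.sqrt(w).round(4))
E
python3 - <<'E'
from dial import *
for th in(65,75,85):pointer('w8',[.5785,-.338],th)
for th in(65,75,85):pointer('w1',[.5785,-.338],th)
print(mark('w1',[.5785,-.338]))
from g import go; go([.5785,-.3385,.131],73)
E
```

```text
3334 centre [ 0.5738 -0.3528] hdg from c -107.7 axis 68.8 [0.0015 0.0053]
246 centre [ 0.5656 -0.3554] hdg from c -126.6 axis 86.7 [0.0004 0.0015]
9 centre [ 0.5796 -0.3576] hdg from c -86.8 axis -180.0 [0.     0.0005]
2843 centre [ 0.5738 -0.3529] hdg from c -107.7 axis 68.9 [0.0013 0.0053]
156 centre [ 0.5654 -0.3553] hdg from c -127.0 axis 88.0 [0.0003 0.0012]
2400 centre [ 0.5737 -0.353 ] hdg from c -107.7 axis 68.9 [0.0011 0.0053]
80 centre [ 0.5653 -0.3552] hdg from c -127.5 axis 87.7 [0.0002 0.0009]
3084 centre [ 0.5735 -0.3532] hdg from c -108.3 axis 69.3 [0.0014 0.005 ]
1 centre [ 0.5868 -0.3518] hdg from c -59.0 axis nan [nan nan]
2427 centre [ 0.5734 -0.3534] hdg from c -108.3 axis 69.2 [0.0012 0.0049]
1756 centre [ 0.5733 -0.3537] hdg from c -108.3 axis 69.6 [0.0009 0.0047]
[(np.int64(186), -40.7), (np.int64(184), -37.8), (np.int64(272), -13.9), (np.int64(188), -13.9), (np.int64(182), -12.0), (np.int64(156), -12.0)]
shift cm [-1.31  0.85 13.84] rot deg [-0.3 -0.  -0. ]dial.py:26: RuntimeWarning: Degrees of freedom <= 0 for slice
  p=np.column_stack([X[l==i],Y[l==i]]);q=p.mean(0);w,v=np.linalg.eigh(np.cov(p.T));e=v[:,1]
  c *= np.true_divide(1, fact)
  c *= np.true_divide(1, fact)
```

Run:
```python
from g import go; go([.579,-.338,.131],70)
```

```text
shift cm [-1.25  0.88 13.84] rot deg [-0.3 -0.   3. ]
```

>>> {"api": "jog_arm", "payload": {
  "plan": [
    [6,[-1.2,0.9,2.5],[0,0,3]],
    [6,[-1.2,0.9,5],[0,0,3]],
    [6,[-1.2,0.9,7.5],[0,0,3]],
    [6,[-1.2,0.9,9.5],[0,0,3]],
    [6,[-1.2,0.9,11],[0,0,3]],
    [6,[-1.2,0.9,12.2],[0,0,3]],
    [6,[-1.2,0.9,13.2],[0,0,3]],
    [6,[-1.2,0.9,13.8],[0,0,3]],
    [6,[-1.2,0.9,13.8],[0,0,3]]
  ]
}}

```text
t: 11.55
tool_pos: [0.5794, -0.3383, 0.1313]
tool_rot: [0.819, 0.573, -0.002, -0.002]
force: [-0.1, 0.6, -0.2]
width: 0.0601
finger_force: 0.0
```

>>> {"api": "jog_arm", "payload": {
  "plan": [
    [1,[0,0,0],[0,0,0]],
    [1,[0,0,0],[0,0,0]],
    [1,[0,0,0],[0,0,0]],
    [1,[0,0,0],[0,0,0]],
    [1,[0,0,0],[0,0,0]],
    [1,[0,0,0],[0,0,0]],
    [1,[0,0,0],[0,0,0]]
  ],
  "force": 30
}}

```text
t: 12.13
tool_pos: [0.5796, -0.3391, 0.1334]
tool_rot: [0.82, 0.573, -0.001, -0.001]
force: [-3.2, 1.3, 5.5]
width: 0.0123
finger_force: 31.8
```

Run:
```python
from g import *
s=arm.state();print(s['tool_pos'],s['force'],s['ft_torque'],s['width'],s['finger_force'],s['joint_positions'].round(2)); go(s['tool_pos'],4.8)
```

```text
[ 0.57959477 -0.33910838  0.13338332] [-3.16811274  1.34473481  5.49028751] [0.34599747 0.75603331 0.0251598 ] 0.012322001880023368 31.802469491958618 [ 0.79  0.61 -0.46  1.48  0.29  1.12 -0.08]
shift cm [0. 0. 0.] rot deg [-0.2  0.1 65.1]
```

>>> {"api": "jog_arm", "payload": {
  "plan": [
    [1,[0,0,0],[0,0,6]],
    [1,[0,0,0],[0,0,12]],
    [1,[0,0,0],[0,0,18]],
    [1,[0,0,0],[0,0,25]],
    [1,[0,0,0],[0,0,32]],
    [1,[0,0,0],[0,0,39]],
    [1,[0,0,0],[0,0,46]],
    [1,[0,0,0],[0,0,53]],
    [1,[0,0,0],[0,0,60]],
    [1,[0,0,0],[0,0,65]]
  ],
  "force": 50
}}

```text
t: 12.97
tool_pos: [0.5791, -0.3386, 0.1334]
tool_rot: [0.999, 0.039, -0.002, -0.001]
force: [-6.2, 3.6, 9.1]
width: 0.0121
finger_force: 49.9
```

>>> {"api": "jog_arm", "payload": {
  "plan": [
    [1,[0,0,0],[0,0,0]],
    [1,[0,0,0],[0,0,0]],
    [1,[0,0,0],[0,0,0]]
  ]
}}

```text
t: 13.22
tool_pos: [0.5791, -0.3386, 0.1334]
tool_rot: [0.999, 0.043, -0.002, -0.001]
force: [-6.4, 4.1, 9.8]
width: 0.0118
finger_force: 49.9
```

Run:
```python
from g import *
s=arm.state();T=R.from_quat(s['tool_rot']).as_matrix();print(np.degrees(np.arctan2(T[1,0],T[0,0])),s['tool_pos'],s['force'],s['ft_torque'],s['width'],s['t'])
```

```text
4.890884325685426 [ 0.57913446 -0.33855296  0.1333886 ] [-6.44103881  4.06784409  9.77151094] [ 0.88131459  1.49162995 -0.0268782 ] 0.011776506696967247 13.2167
```

Now I release, go straight up, and measure the pointer against the mark.

>>> {"api": "jog_arm", "payload": {
  "plan": [
    [2.5,[0,0,0],[0,0,0]],
    [6,[0,0,0],[0,0,0]],
    [6,[0,0,0],[0,0,0]],
    [6,[0,0,-2],[0,0,0]],
    [6,[0,0,-5],[0,0,0]],
    [6,[0,0,-8],[0,0,0]],
    [6,[0,0,-11],[0,0,0]],
    [6,[0,0,-13.5],[0,0,0]],
    [6,[0,0,-13.5],[0,0,0]],
    [6,[0,0,-13.5],[0,0,0]]
  ]
}}

```text
t: 14.05
tool_pos: [0.5807, -0.3395, 0.2693]
tool_rot: [0.999, 0.043, -0.0, 0.0]
force: [-0.5, 0.6, -1.2]
width: 0.0598
finger_force: 0.0
```

```bash
python3 - 2>/dev/null <<'E'
from dial import *
w,d=grab('wrist','w9');print(d['tp'],d['tr'])
c=[.579,-.338];disc('w9',c,th=70)
print(mark('w9',c))
for th in(65,80,95):pointer('w9',c,th,.030)
g,_=grab('side','d9');grab('scene','s9')
for fn in('d9','s9'):
    pointer(fn,c,80,.03);print(mark(fn,c))
E
```

```text
[0.5807230213071958, -0.33948792549745893, 0.26925497921767205] [0.9990935930187962, 0.04256552568064621, -0.00022760561016986372, 0.00034147914805363733]
dark blob [  123   105   228   258 40147] 0.5809 -0.3389
[(np.int64(186), -45.6), (np.int64(184), -43.5), (np.int64(2), -15.8), (np.int64(4), -15.7), (np.int64(0), -15.6), (np.int64(6), -13.5)]
4242 centre [ 0.5644 -0.34  ] hdg from c -172.3 axis -174.6 [0.0019 0.0052]
115 centre [ 0.5989 -0.3169] hdg from c 46.6 axis 158.8 [0.0005 0.0006]
111 centre [ 0.5959 -0.3172] hdg from c 50.9 axis 116.9 [0.0003 0.0012]
3428 centre [ 0.5641 -0.34  ] hdg from c -172.2 axis -175.0 [0.0016 0.0051]
2900 centre [ 0.5639 -0.3401] hdg from c -172.2 axis -175.1 [0.0013 0.005 ]
3042 centre [ 0.5643 -0.3393] hdg from c -175.1 axis -174.2 [0.0013 0.0055]
[(np.int64(184), -57.2), (np.int64(182), -43.0), (np.int64(186), -41.8), (np.int64(4), -17.1), (np.int64(6), -17.0), (np.int64(272), -15.8)]
49 centre [ 0.5655 -0.3371] hdg from c 176.3 axis -178.8 [0.0002 0.001 ]
27 centre [ 0.5548 -0.3371] hdg from c 178.0 axis 179.9 [0.0001 0.0006]
1 centre [ 0.5808 -0.3404] hdg from c -54.1 axis nan [nan nan]
[(np.int64(186), -44.3), (np.int64(188), -38.1), (np.int64(184), -38.1), (np.int64(0), -36.1), (np.int64(2), -31.5), (np.int64(326), -29.4)]
```

```bash
python3 -c "
from bench import arm
print(arm.job_done())"
```

```text
the job is handed in; nothing more can be done
None
```

The beaker hangs upside down on the taller peg and has been let go. The dial pointer measures within about 1° of the long mark, the dish, cup and wash bottle were not touched, and the job was handed in at about 14 s.

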